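# Load a last half in the dressing jig and pin the heel slide one hole up

## Task

Lay the short wooden last half in the jig's nest of dowels, sole down, with its low toe towards the jig's fixed end stop, and let go of it. Then pull the lock plunger's knob up, slide the heel slide with it one hole towards the last, and let the pin go fully home in that hole. Finish still holding the knob, pressing it firmly down on its seat so that I can tighten the clamp screw, and leave the long last half, the felt pad and the stepped gauge where they lie.

Things in the scene. Friction and masses are not known exactly. Their poses are not given: they have to be found in the camera images.
- last_mid (a point): Centre of the short wooden last half (152 long, 44 wide, 50 high, about 0.18 kg), 25 mm above its sole. x: lengthwise, heel to toe (the toe end is lower, narrower); z: up. Flat split face on +y, bulging face on -y. At mid-length it is 30 wide (y -15 to +14), its flat side 0.1 rad anticlockwise of x: grip it there across y, fingertips 15 mm or so above its sole.
- last_toe (a point): Point in the toe end of the short last half: 70 mm towards the toe, 12 mm to +y and 13 mm lower than its centre (last_mid).
- nest (a point): Where the centre of the last half belongs in the jig, which is fixed to the bench. x: along the jig from heel slide to fixed toe stop; z: up. The last half lies with its own axes along these, its sole on a rubber liner 25 mm below this point and 14 mm above the bench, between four dowels with 3 to 4 mm to spare at each.
- toe_stop (a point): Middle of the jig's steel toe stop's face (72 wide, its top 48 mm above the bench), 78 mm from nest along x; axes as nest. The nest's four steel dowels (12 across, tops 36 mm above the bench) stand at nest (x, y) = (-55, 18.5), (45, 28.5), (-45, -31) and (35, -25.5) mm, so there is free room for fingers at mid-length.
- heel_slide (a joint): Heel slide: sleeve on a square tube with holes 30 mm apart, joined by two side bars to a rubber-faced heel plate, top 52 mm above the bench. 0 m: pin in the first hole, plate 186 mm from the toe stop; grows towards the last (nest +x); 0.030: next hole, 156 mm from the stop. It takes 2 to 3 N, only moves with the pin out, and pushes the last along if that lies in its way.
- plunger (a joint): Lock plunger in the heel slide: 0 m home (knob down on its bushing), grows as the knob is pulled straight up, 0.016 at most. The round-nosed 10 mm pin reaches 10 mm into its 13 mm hole: lift 11 mm or more to slide freely. A spring pushes it down, 3.5 N home to 7.5 N fully out; between holes the pin rests on the tube at 0.010.
- knob (a point): Centre of the plunger's black round knob: upright cylinder 28 across, 24 high (12 above and below this point); 86 mm above the bench when home. It rides on the heel slide: moving the lifted knob along nest x moves the slide. Axes as nest. Below it are the bushing (25 across) and, 30 mm under this point, the sleeve's flat top (50 x 41).
- seat (a point): Top of the steel bushing on the heel slide (25 across, 14 high) in which the plunger runs: the knob's seat, 70 mm above the bench. The spring alone loads it with 3.5 N.
- toe_last: The short last half itself; origin in the middle of its sole, axes as last_mid.
- long_mid (a point): Centre of a longer wooden last half (about 205 long, 40 wide, 62 high), 31 mm above its sole: not wanted, leave it.
- felt_mid (a point): Centre of a grey-topped felt rubbing pad, 69x104x21, 10 mm above the bench: leave it.
- gauge_mid (a point): Point 12 mm above the middle of the underside of a stepped gauge block, 82x43x34: leave it.
Not all that is in view belongs to the job. Of the things that look like the toe_last, the larger one is meant.

How it is judged:
By the outcome, as a careful person would: the job done as asked, in the order asked, and still so for the second after the job is handed in, while the arm keeps its last pose, push and grip.
It also fails if it takes over 48 s, if anything falls off the work surface, if the arm or the gripper's body presses on something with over 40 N, if the wrist force passes 120 N, or if a joint passes its speed limit or range.

## Robot

A 6-joint arm with a two-finger parallel gripper is mounted at the origin on a cart in front of the work surface, level with it; the furniture and walls round the work are solid. World frame = base frame: x ahead of the robot, y to its left, z up, the work surface at z = 0. Lengths are in mm, angles in degrees, forces in N, time in s.
With the tool pointing down it reaches from about 350 to 850 mm from the base axis. Payload 8.1 kg.
Tool frame: the origin (TCP) lies at the centre of the arm's flange, where the gripper is bolted on; the fingertips stand 173 mm ahead of it and the grasp point (between the pads) lies 155 mm ahead of it; z points along the fingers, y is the line along which they close (so a half turn about z gives the same grasp; the last joint's range is limited). The gripper opens to 85 mm and grips with 20 to 120 N. Pads are 22 mm wide; open, the fingers measure 114 mm over their backs; the gripper's body (76 mm by 85 mm) begins 54 mm behind the grasp point. The pads swing forward as they close: fully open they stand 13 mm farther back than shut.
Start: joints at [-79.607, 7.471, 85.268, -0, 87.261, -4.893], TCP at [158.208, -578.772, 404.692] pointing down, gripper open.
Joint ranges: [-169.43, 169.43], [-51.17, 129.36], [1.28, 143.12], [-76.62, 256.62], [0, 156.53], [-152.29, 152.29]. Speed limits (degrees/s): [136.94, 136.94, 159.86, 180, 180, 180].

## Interface

Orientations are given as [roll, pitch, yaw] about the fixed x, y, z axes, in that order (R = Rz(yaw) Ry(pitch) Rx(roll)).
In Python, from bench import * gives the robot as it stands.
- The arm moves only by the shell command python3 -m jog 'ROWS' [FORCE]. ROWS is text: rows parted by semicolons, each of 7 numbers parted by spaces: the shift along the tool's x, y, z scaled (see below), then the turn, a rotation vector about the tool's x, y, z scaled (see below), then the closure, from -1 (fully open) to 1 (shut). In form: tx ty tz wx wy wz hand; .... A call has 1 to 5 rows; each row shifts and turns the commanded pose from where the row before left it, along the tool's axes as they then stand; what a row does not reach is not made up. The controller multiplies each number of a shift by 0.1 m and each number of a turn by 60 degrees. A row lasts 1/8 s, in which the tool goes at most 62.5 mm and 10.7 degrees, less where a joint would pass 70% of its speed; a pose out of reach is approached as far as the arm can. A call with a number of a shift or a turn outside -1 to 1 is refused whole. A call with a gripper value outside its range is refused whole. The fingers move at their own pace and stop on an object; FORCE is the grip in N (left out, the last holds). Time passes only in rows, so rows that do not move let the fingers close. It gives the time, the measured TCP pose, the force, the opening and the grip force at its end, in the units of the state.
- sense(): the state, without advancing time (a new reading comes with each control period).
- snapshot(name): name is "side" or "top" or "wrist"; returns a dict with "img" (400x640x3 uint8, red, green, blue), "fx", "fy", "cx", "cy" (pixels), "dist" ([k1, k2, p1, p2, k3] as OpenCV has them; the pictures are not rectified), "extrinsics" (4x4, takes a point from camera to world coordinates). Camera axes: x right, y down, z forward; pixel columns grow to the right and rows downward; lengths in mm; the calibration is good to about 2 mm. A picture is of the moment at which its call begins. There is no depth.
- hand_in(): hands the job in; it is judged then, once.
The state is a dict: "time": time; "joint_pos": joint angles; "qd": joint speeds; "joint_efforts": joint torques, N m; "tool_pos": TCP position; "tcp_rot": TCP orientation; "ft_force": force on the tool from outside, world axes, zero at the start; "wrist_torque": the same for the moment, N m; "finger_gap": finger opening in mm; "grip_force": force on a finger pad.
Only numpy, scipy, OpenCV 4.12 (cv2) and the standard library are available. Lean on these libraries where they do the work, as an engineer would, in place of code of your own. Each camera call takes 0.05 s, during which the arm holds its last target. There are 200 camera calls.

## Working session

There is one attempt and no reset: what is moved stays moved. The work goes in short steps, Python scripts to look and compute and a shell command to move; the robot and the scene stay as the last step left them, time stands still between calls to the robot, and variables do not carry over. Pictures are saved under pics/ and viewed, at most 10 in all, crops included, and the job is handed in when it is done.

```bash
ls; mkdir -p pics; python3 - <<'E'
from bench import *
import cv2,numpy as np
s=sense();print(s)
for n in("side","top"):
    d=snapshot(n);cv2.imwrite(f"pics/{n}0.png",d["img"][:,:,::-1])
    print(n,d["fx"],d["fy"],d["cx"],d["cy"],d["dist"],np.round(d["extrinsics"],3).tolist())
E
```

```text
pics
{'time': 0.0, 'joint_pos': array([-7.96077315e+01,  7.51400918e+00,  8.53285371e+01,  2.06104863e-03,
        8.72625283e+01, -4.89213217e+00]), 'qd': array([ 0.00989663, -0.01540226, -0.07570639, -0.01727441, -0.01185716,
        0.05148869]), 'joint_efforts': array([ 1.09956098e-03, -5.69405329e+01, -5.00538433e+01, -2.06748257e-05,
        1.48348405e-02,  4.41100451e-05]), 'tool_pos': array([ 158.16217681, -578.54010665,  403.66271854]), 'tcp_rot': array([-1.79895484e+02, -1.10117841e-02,  1.52842903e+01]), 'ft_force': array([-1.15897047, -0.78452583,  0.01691292]), 'wrist_torque': array([0.01449412, 0.06093689, 0.02352525]), 'grip_force': 0.0, 'finger_gap': 85.202324413355}
side 486.77420763038253 486.77420763038253 316.92698986983584 194.22253491159992 [-0.12289195  0.          0.          0.          0.        ] [[-1.0, -0.005, -0.02, 594.65], [0.016, 0.442, -0.897, 1099.625], [0.013, -0.897, -0.442, 618.132], [0.0, 0.0, 0.0, 1.0]]
top 373.835858664288 373.835858664288 312.0684398214158 197.49712822506893 [-0.01145632  0.          0.          0.          0.        ] [[-0.019, -0.999, 0.046, 501.094], [-1.0, 0.02, 0.022, -8.524], [-0.023, -0.046, -0.999, 1185.123], [0.0, 0.0, 0.0, 1.0]]
```

View pics/top0.png

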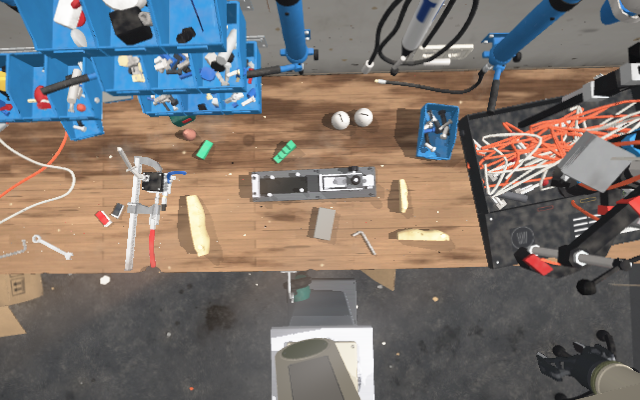

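View pics/side0.png

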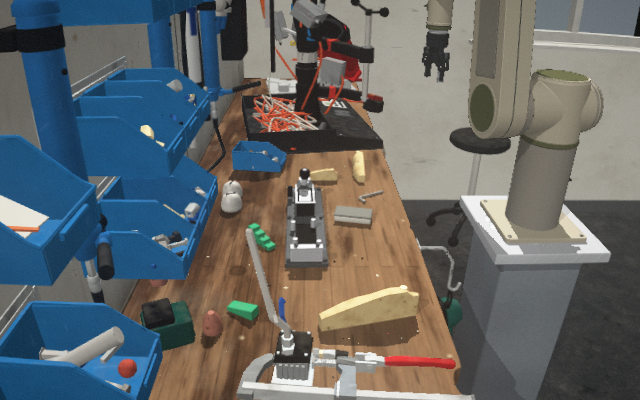

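The top view shows the jig from (250,185) to (376,180), with the knob near (356,180) and the toe stop on the left. The short last half is near (423,236), 50 px or about 160 mm long. The smaller lookalike is at (403,195), the long half at (198,226), the felt at (322,223), and there are green blocks at (204,150) and (285,152). The side view shows the same layout.

```bash
cat > h.py <<'E'
from bench import *
import cv2,numpy as np
def ray(d,uv):
    K=np.array([[d["fx"],0,d["cx"]],[0,d["fy"],d["cy"]],[0,0,1.]])
    p=cv2.undistortPoints(np.array(uv,float).reshape(-1,1,2),K,np.array(d["dist"],float))[:,0]
    E=np.array(d["extrinsics"]);r=np.c_[p,np.ones(len(p))]@E[:3,:3].T
    return E[:3,3],r
def plane(d,uv,z):
    o,r=ray(d,uv);return o+r*((z-o[2])/r[:,2])[:,None]
def tri(d1,p1,d2,p2):
    A=[];b=[]
    for d,p in((d1,p1),(d2,p2)):
        o,r=ray(d,[p]);r=r[0]/np.linalg.norm(r);M=np.eye(3)-np.outer(r,r);A.append(M);b.append(M@o)
    return np.linalg.lstsq(np.vstack(A),np.hstack(b),rcond=None)[0]
E
python3 - <<'E'
from h import *
d=snapshot("top");im=d["img"]
c=cv2.resize(im[160:250,245:455],None,fx=3.8,fy=3.8,interpolation=cv2.INTER_CUBIC);cv2.imwrite("pics/c1.png",c[:,:,::-1])
hsv=cv2.cvtColor(im,cv2.COLOR_RGB2HSV)
m=cv2.inRange(hsv,(18,50,150),(35,160,255))
n,l,st,ce=cv2.connectedComponentsWithStats(m)
for i in range(1,n):
    if st[i,4]>80:
        ys,xs=np.where(l==i);P=plane(d,np.c_[xs,ys],40)[:,:2];r=cv2.minAreaRect(P.astype(np.float32))
        print(ce[i],st[i],r)
E
```

```text
[ 2.23232323 80.        ] [ 0 71  6 20 99] ((948.6531982421875, 1000.9161376953125), (63.02743148803711, 16.59834861755371), 1.5200409889221191)
[402.484375  196.1796875] [399 179   9  34 128] ((554.4671020507812, -261.21649169921875), (24.34390640258789, 100.8873519897461), 88.30734252929688)
[201.85405405 229.14594595] [190 195  20  62 370] ((476.28546142578125, 363.2218322753906), (189.6051025390625, 48.28372573852539), 4.179842472076416)
[418.09090909 234.1707989 ] [397 229  52  12 363] ((434.67327880859375, -316.6595458984375), (154.57237243652344, 32.35746383666992), 86.98673248291016)
```

View pics/c1.png

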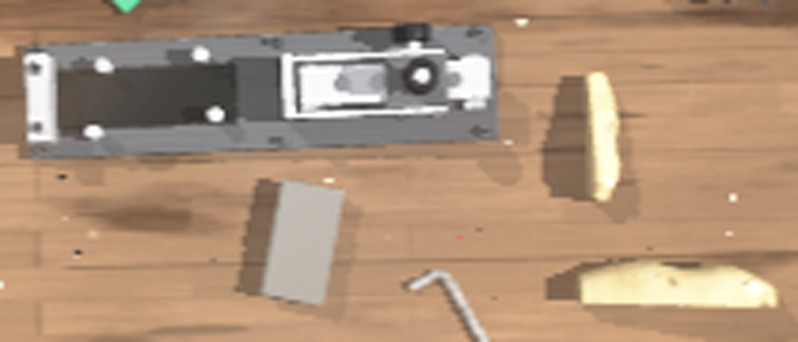

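The crop shows the four white dowel tops at (104,65), (201,54), (93,131) and (215,115), and the toe stop at (38,97). The knob is at (421,75), so nest +x points left, which is world +y. The short half at (580-778, 260-305) needs a closer look to see which way its toe points.

```bash
python3 -m jog '0.51 -0.27 0 0 0 0 -1;0.51 -0.27 0 0 0 0 -1;0.51 -0.27 0 0 0 0 -1;0.51 -0.27 0 0 0 0 -1;0.51 -0.27 0 0 0 0 -1' 40; python3 - <<'E'
from h import *
d=snapshot("wrist");cv2.imwrite("pics/w1.png",d["img"][:,:,::-1]);s=sense()
print(s["tool_pos"],s["tcp_rot"],d["fx"],d["cx"],d["cy"],d["dist"],np.round(d["extrinsics"],3).tolist())
d=snapshot("top")
c1=(245,160)
px=lambda x,y:(c1[0]+(x+.5)/3.8-.5,c1[1]+(y+.5)/3.8-.5)
P=plane(d,[px(104,65),px(201,54),px(93,131),px(215,115)],36)[:,:2]
N=np.array([(35,-25.5),(-45,-31),(45,28.5),(-55,18.5)])
a=N-N.mean(0);b=P-P.mean(0)
th=np.arctan2((a[:,0]*b[:,1]-a[:,1]*b[:,0]).sum(),(a*b).sum());R=np.array([[np.cos(th),-np.sin(th)],[np.sin(th),np.cos(th)]])
t=P.mean(0)-R@N.mean(0);print("nest",t,np.degrees(th),"res",P-(N@R.T+t))
print("knob top",plane(d,[px(422,75)],98), "pred",R@[78-186-40,0]+t)
E
```

```text
time: 0.78
tool_pos: [369.6, -379.8, 404.5]
tcp_rot: [-180.0, -0.0, 15.3]
ft_force: [0.8, -0.7, -0.6]
finger_gap: 85.5
grip_force: 0.0
[ 373.7094523  -375.53159653  404.53851625] [-179.86798722   -0.20701599   15.49494431] 290.05869339294884 321.84800058023 200.15732711260293 [-0.03726349  0.          0.          0.          0.        ] [[0.263, -0.927, -0.266, 437.935], [-0.965, -0.253, -0.073, -361.333], [-0.0, 0.276, -0.961, 374.336], [0.0, 0.0, 0.0, 1.0]]
nest [596.05871319 104.54855592] 90.77443918955048 res [[-0.34018206 -0.50547627]
 [ 0.36934115  0.20899884]
 [ 0.16292947 -0.06180316]
 [-0.19208856  0.35828059]]
knob top [[ 601.41826986 -112.69998477   98.        ]] pred [598.05909631 -43.43792477]
```

View pics/w1.png

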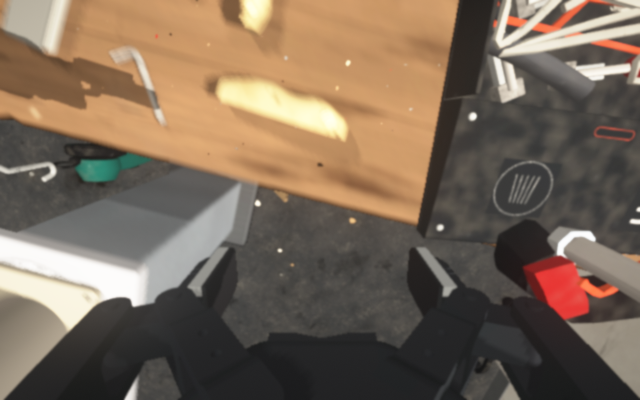

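The wrist view shows the short half at (215-345, 80-135) with a dark left end. I'll move lower and closer for a clearer look.

```bash
python3 -m jog '0.22 -0.14 0.46 0 0 0 -1;0.22 -0.14 0.46 0 0 0 -1;0.22 -0.14 0.46 0 0 0 -1;0 0 0 0 0 0 -1'; python3 - <<'E'
from h import *
d=snapshot("wrist");cv2.imwrite("pics/w2.png",d["img"][:,:,::-1]);np.save("w2.npy",d,allow_pickle=True)
E
```

```text
time: 1.38
tool_pos: [420.0, -321.1, 261.8]
tcp_rot: [-179.6, 0.3, 15.4]
ft_force: [0.0, 0.1, 0.3]
finger_gap: 85.7
grip_force: 0.0
```

View pics/w2.png

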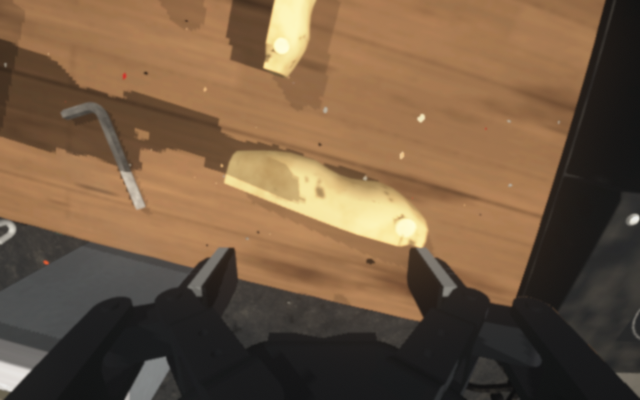

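The short half runs from (228,165) to (427,235). Its straight flat face is on the lower, robot side, and the bulge is on the upper side. The bright thimble disc at (405,228) marks the heel on the right, so the toe should be on the left, towards +y. I'll check the heights next.

```bash
python3 - <<'E'
from h import *
w=np.load("w2.npy",allow_pickle=True).item()
d=snapshot("top");im=d["img"]
g=cv2.cvtColor(im,cv2.COLOR_RGB2GRAY)[224:246,392:454]
print(g.shape);m=cv2.inRange(cv2.cvtColor(im,cv2.COLOR_RGB2HSV),(18,50,110),(35,170,255))[224:246,392:454]
for r in range(22):print(224+r,''.join('%4d'%(g[r,c]) if m[r,c] else '   .' for c in range(40,62)))
print("disc z40/50",plane(w,[(405,228)],40),plane(w,[(405,228)],50))
for z in(0,25,45):print(z,plane(w,[(225,185),(236,151),(395,245),(427,235),(310,215)],z)[:,:2].round(1).tolist())
E
```

```text
(22, 62)
224    .   .   .   .   .   .   .   .   .   .   .   .   .   .   .   .   .   .   .   .   .   .
225    .   .   .   .   .   .   .   .   .   .   .   .   .   .   .   .   .   .   .   .   .   .
226    .   .   .   .   .   .   .   .   .   .   .   .   .   .   .   .   .   .   .   .   .   .
227    .   .   .   .   .   .   .   .   .   .   .   .   .   .   .   .   .   .   .   .   .   .
228    .   .   .   .   .   .   .   .   .   .   .   .   .   .   .   .   .   .   .   .   .   .
229    .   .   .   .   .   .   .   .   .   .   .   .   .   .   .   .   . 100   .   .   .   .
230  152 164 177 179 177 180 167   .   .   .   .   .   .   .   .   .   .   .   .   .   .   .
231  188 198 206 211 208 202 189 151   .   .   .   .   .   .   .   .   .   .   .   .   .   .
232  215 221 225 229 229 187   .   .   .   .   .   .   .   .   .   .   .   .   .   .   .   .
233  232 234 235 209 118   .   .   .   .   .   .   .   .   .   .   .   .   .   .   .   .   .
234  235 237 206 112   .   .   .   .   .   .   .   .   .   .   .   .   .   .   .   .   .   .
235  238 220 133   .   .   .   .   .   .   .   .   .   .   .   .   .
[... 624 characters left out ...]
  .   .   .   .   .   .   .   .   .   .   .   .   .
243    .   .   .   .   .   .   .   .   .   .   .   .   .   .   .   .   .   .   .   .   .   .
244    .   .   .   .   .   .   .   .   .   .   .   .   .   .   .   .   .   .   .   .   .   .
245    .   .   .   .   .   .   .   .   .   .   .   .   .   .   .   .   .   .   .   .   .   .
disc z40/50 [[ 429.81429194 -377.91304951   40.        ]] [[ 432.85961922 -373.96394355   50.        ]]
0 [[413.7, -238.2], [443.6, -241.8], [400.3, -390.8], [416.6, -414.3], [407.3, -312.4]]
25 [[421.8, -245.1], [448.4, -248.3], [409.8, -381.2], [424.3, -402.2], [416.0, -311.3]]
45 [[428.2, -250.7], [452.2, -253.6], [417.4, -373.6], [430.5, -392.6], [423.0, -310.4]]
```

Intersecting the wrist and top rays puts the left end at z≈15 and the right end at z≈46, so the toe points to +y. The centre is about (436,-318) and the yaw about 83.6°. I'll turn the tool to match and look again.

```bash
python3 -m jog '0 0 0 0 0 -0.163 -1;0 0 0 0 0 -0.163 -1;0 0 0 0 0 -0.163 -1;0 0 0 0 0 -0.163 -1;0 0 0 0 0 -0.163 -1' >/dev/null; python3 -m jog '0 0 0 0 0 -0.163 -1;0 0 0 0 0 -0.163 -1;0.05 0.155 0 0 0 0 -1;0 0 0 0 0 0 -1'; python3 - <<'E'
from h import *
d=snapshot("wrist");cv2.imwrite("pics/w3.png",d["img"][:,:,::-1]);np.save("w3.npy",d,allow_pickle=True)
E
```

```text
time: 2.6
tool_pos: [438.4, -320.8, 268.4]
tcp_rot: [179.8, 0.1, 83.5]
ft_force: [-0.9, 0.1, 1.1]
finger_gap: 85.6
grip_force: 0.0
```

View pics/w3.png

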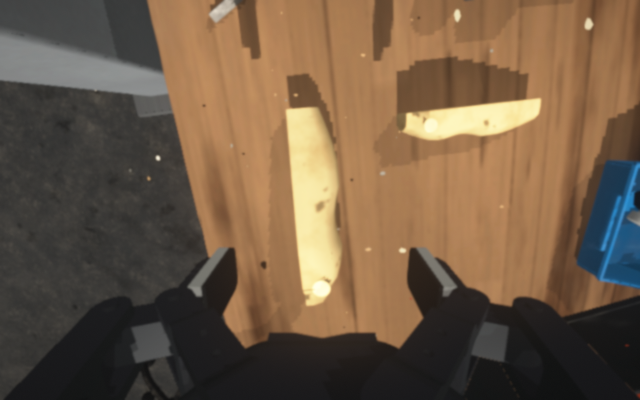

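The last lies between the fingers. Its toe is at (287-320,108), its heel at (313,303), the flat edge runs from (287,110) to (302,285), and the bulge is on the right near (340,190).

```bash
python3 - <<'E'
from h import *
w=np.load("w3.npy",allow_pickle=True).item();w2=np.load("w2.npy",allow_pickle=True).item()
print("disc",tri(w,(321,289),w2,(405,228)),"toe flat",tri(w,(287,110),w2,(225,185)))
m=cv2.inRange(cv2.cvtColor(w["img"],cv2.COLOR_RGB2HSV),(15,50,110),(38,190,255))
n,l,st,ce=cv2.connectedComponentsWithStats(m);i=l[190,315];print(st[i])
for v in(112,130,150,170,190,210,230,250,270,285,300):
    xs=np.where(l[v]==i)[0];print(v,xs.min(),xs.max(),[plane(w,[(xs.min()-.5,v),(xs.max()+.5,v)],z)[:,:2].round(1).tolist() for z in(20,40)])
print(plane(w,[(304,107),(313,304)],20),plane(w,[(304,107),(313,304)],45))
E
```

```text
disc [ 433.00188097 -373.83815294   49.87988848] toe flat [ 423.21125865 -244.84158414   26.74238228]
[ 276   99   67  230 9001]
112 283 321 [[[419.9, -244.9], [447.9, -248.1]], [[422.4, -245.4], [447.8, -248.3]]]
130 286 332 [[[420.2, -257.7], [454.5, -261.6]], [[422.7, -257.1], [453.8, -260.6]]]
150 287 335 [[[418.9, -272.2], [455.2, -276.4]], [[421.4, -270.3], [454.5, -274.0]]]
170 277 339 [[[409.1, -286.3], [456.7, -291.7]], [[412.6, -283.0], [455.8, -288.0]]]
190 283 341 [[[411.3, -302.3], [456.7, -307.5]], [[414.6, -297.6], [455.9, -302.3]]]
210 293 338 [[[416.7, -319.3], [452.9, -323.5]], [[419.5, -313.1], [452.3, -316.8]]]
230 294 339 [[[415.1, -336.2], [452.0, -340.5]], [[418.0, -328.4], [451.6, -332.3]]]
250 296 342 [[[414.3, -354.0], [452.8, -358.4]], [[417.3, -344.5], [452.3, -348.6]]]
270 299 339 [[[414.2, -372.6], [448.6, -376.6]], [[417.2, -361.5], [448.4, -365.1]]]
285 301 333 [[[413.9, -387.2], [442.1, -390.4]], [[417.0, -374.7], [442.5, -377.6]]]
300 304 326 [[[414.5, -402.3], [434.5, -404.6]], [[417.5, -388.5], [435.6, -390.6]]]
[[ 435.80440585 -243.20295599   20.        ]
 [ 422.26008788 -407.34856647   20.        ]] [[ 437.08698425 -244.10958688   45.        ]
 [ 425.09501872 -389.4420065    45.        ]]
```

```bash
python3 -m jog '0.016 -0.02 0.41 0 0 0.017 -1;0 0 0.41 0 0 0 -1;0 0 0 0 0 0 -1;0 0 0 0 0 0 1;0 0 0 0 0 0 1' 40;python3 -m jog '0 0 0 0 0 0 1;0 0 0 0 0 0 1;0 0 0 0 0 0 1;0 0 0 0 0 0 1'
```

```text
time: 3.28
tool_pos: [436.3, -319.2, 187.1]
tcp_rot: [179.8, 0.1, 82.7]
ft_force: [0.7, -0.8, 0.8]
finger_gap: 51.5
grip_force: 0.0
time: 3.78
tool_pos: [435.9, -318.9, 186.6]
tcp_rot: [179.9, 0.1, 82.7]
ft_force: [-2.3, 1.4, 9.1]
finger_gap: 30.0
grip_force: 38.4
```

Gripped at a 30 mm gap. Next I'll lift and carry.

```bash
python3 -m jog '0 0 -0.5 0 0 0 1;0 0 -0.5 0 0 0 1;0.3 0 0 0 0 0 1;0.6 0 0 0 0 0 1;0.6 0 0 0 0 0 1';python3 -m jog '0.6 0 0 0 0 0 1;0.6 0 0 0 0 0 1;0.6 0 0 0 0 0 1;0.6 0 0 0 0 0 1;0.3 0 0 0 0 0 1'; python3 -m jog '0 0 0 0 0 -0.135 1;0.05 0.5 0 0 0 0 1;0.05 0.5 0 0 0 0 1;0 0 0 0 0 0 1;0 0 0 0 0 0 1'
python3 - <<'E'
from h import *
d=snapshot("wrist");cv2.imwrite("pics/w4.png",d["img"][:,:,::-1]);np.save("w4.npy",d,allow_pickle=True);s=sense();print(s["tool_pos"],s["tcp_rot"])
E
```

```text
time: 4.4
tool_pos: [454.3, -168.3, 285.4]
tcp_rot: [179.9, 0.0, 82.6]
ft_force: [0.9, -0.4, -1.4]
finger_gap: 29.8
grip_force: 39.7
time: 5.03
tool_pos: [488.3, 101.2, 285.3]
tcp_rot: [179.9, -0.0, 82.9]
ft_force: [0.2, -0.3, -1.3]
finger_gap: 29.7
grip_force: 39.7
time: 5.65
tool_pos: [588.0, 109.7, 284.4]
tcp_rot: [-179.9, 0.0, 90.8]
ft_force: [0.3, 0.2, -1.5]
finger_gap: 29.8
grip_force: 39.8
[587.69369747 109.71464865 284.76419844] [-1.79965114e+02  1.21275379e-03  9.08278487e+01]
```

View pics/w4.png

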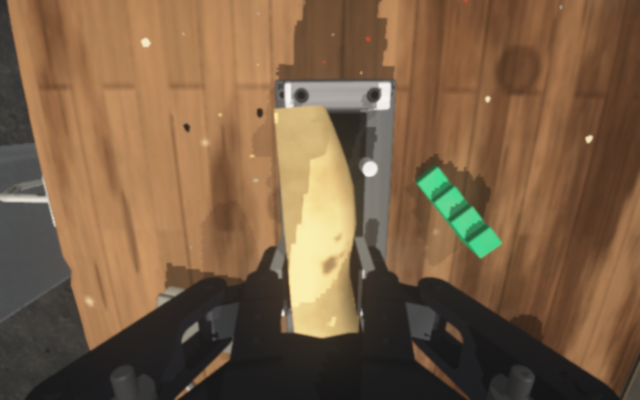

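The last is held level between the pads, with its toe end at (276-327,108). The toe stop's top runs along (280-392,83-108), and the dowel at (369,168) is the nest's (35,-25.5) one.

```bash
python3 - <<'E'
from h import *
w=np.load("w4.npy",allow_pickle=True).item()
s=sense();t=s["tool_pos"];y=np.radians(90.8);X=np.array([np.cos(y),np.sin(y)]);Y=np.array([np.sin(y),-np.cos(y)])
def tl(p):return np.round([(p[:2]-t[:2])@X,(p[:2]-t[:2])@Y],1)
for n,uv,z in(("toeflat",(276,112),125),("flat2",(281,170),138),("flat3",(287,240),145),("toebulge",(326,109),122),("bulge widest",(353,220),115)):
    print(n,tl(plane(w,[uv],z)[0]))
print("dowel",plane(w,[(369.5,167)],36),"expected",[596.06-0.0135*35+25.5,104.55+35-.3])
print("stopface",plane(w,[(300,108),(370,108)],48),"expected y",104.55+78)
E
```

```text
toeflat [ 72.2 -18.9]
flat2 [ 49.4 -15.8]
flat3 [ 21.8 -13.4]
toebulge [73.5  2.6]
bulge widest [19.6 16.7]
dowel [[624.1566242  143.80189793  36.        ]] expected [621.0875, 139.25]
stopface [[572.52703876 185.57212444  48.        ]
 [620.16572576 186.302699    48.        ]] expected y 182.55
```

```bash
python3 -m jog '-0.016 0.088 0 0 0 0 1;0 0 0.25 0 0 0 1;0 0 0.25 0 0 0 1;0 0 0 0 0 0 1;0 0 0 0 0 0 1'
python3 - <<'E'
from h import *
d=snapshot("wrist");c=cv2.resize(d["img"][40:400,200:460],None,fx=1.6,fy=1.6);cv2.imwrite("pics/w5.png",c[:,:,::-1]);np.save("w5.npy",d,allow_pickle=True);s=sense();print(s["tool_pos"],s["tcp_rot"])
E
```

```text
time: 6.32
tool_pos: [597.5, 108.2, 236.1]
tcp_rot: [179.9, -0.0, 90.8]
ft_force: [0.9, 0.3, -1.5]
finger_gap: 29.8
grip_force: 39.8
[597.80880266 108.25735074 236.51158707] [ 1.79855074e+02 -1.21732995e-02  9.08216594e+01]
```

View pics/w5.png

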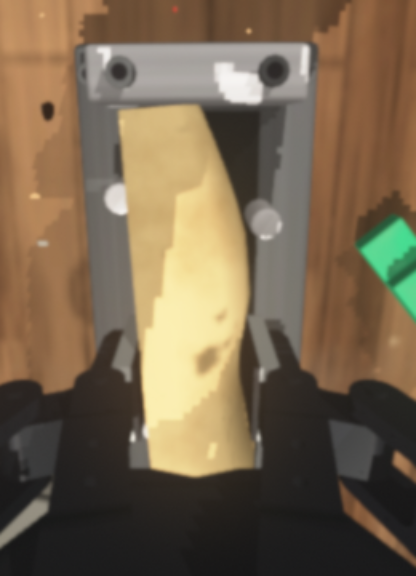

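The toe end at crop (120-200,107) is just short of the stop at row 103. The two toe-side dowels are at (118,200) and (262,216), one on each side of the last.

```bash
python3 - <<'E'
from h import *
w=np.load("w5.npy",allow_pickle=True).item()
t=sense()["tool_pos"];y=np.radians(90.8);X=np.array([np.cos(y),np.sin(y)]);Y=np.array([np.sin(y),-np.cos(y)])
f=lambda x,yy:(200+(x+.5)/1.6-.5,40+(yy+.5)/1.6-.5)
def tl(p):return np.round([(p[:2]-t[:2])@X,(p[:2]-t[:2])@Y],1)
for n,uv,z in(("toeflat",(120,110),77),("toeB",(200,105),74),("flat2",(131,220),88),("flat3",(140,340),96),("bulge wide",(248,280),66),("dowelR",(262,215),36),("dowelL left edge",(104,198),36),("stopL",(100,103),48),("stopR",(290,106),48)):
    print(n,tl(plane(w,[f(*uv)],z)[0]))
E
```

```text
toeflat [ 73.7 -19.4]
toeB [75.  2.]
flat2 [ 46.1 -16. ]
flat3 [ 15.9 -13.7]
bulge wide [22.1 17.5]
dowelR [37.4 25.6]
dowelL left edge [ 43.7 -32.8]
stopL [ 76.7 -30.2]
stopR [75.7 31.6]
```

```bash
python3 -m jog '-0.01 -0.008 0 0 0 0 1;0 0 0.1 0 0 0 1;0 0 0.1 0 0 0 1;0 0 0.08 0 0 0 1;0 0 0 0 0 0 1'; python3 -m jog '0 0 0.03 0 0 0 1;0 0 0.03 0 0 0 1;0 0 0 0 0 0 1'
```

```text
time: 7.0
tool_pos: [596.1, 107.2, 205.4]
tcp_rot: [-179.9, 0.0, 90.8]
ft_force: [1.6, 0.5, -2.3]
finger_gap: 29.7
grip_force: 40.0
time: 7.38
tool_pos: [596.5, 107.3, 200.9]
tcp_rot: [180.0, 0.0, 90.8]
ft_force: [1.1, 0.6, -0.9]
finger_gap: 29.6
grip_force: 40.1
```

```bash
python3 -m jog '0 0 0.015 0 0 0 1;0 0 0 0 0 0 1;0 0 0 0 0 0 1'; python3 -m jog '0 0 0.01 0 0 0 1;0 0 0 0 0 0 1;0 0 0 0 0 0 1'
```

```text
time: 7.75
tool_pos: [596.5, 107.3, 200.7]
tcp_rot: [180.0, -0.0, 90.8]
ft_force: [-5.0, -0.2, 10.6]
finger_gap: 29.7
grip_force: 41.9
time: 8.12
tool_pos: [596.6, 107.3, 200.6]
tcp_rot: [180.0, 0.0, 90.8]
ft_force: [-8.7, -1.4, 18.7]
finger_gap: 29.4
grip_force: 43.1
```

Seated: contact is at TCP z≈200.6, as expected. I'll release, rise and check.

```bash
python3 -m jog '0 0 -0.02 0 0 0 1;0 0 0 0 0 0 0.3;0 0 0 0 0 0 -0.2;0 0 0 0 0 0 -0.2;0 0 -0.1 0 0 0 -0.2'; python3 -m jog '0 0 -0.4 0 0 0 -0.2;0 0 -0.5 0 0 0 -0.2;-0.6 0 0 0 0 0 -0.2;-0.4 0 0 0 0 0 -0.2;0 0 0 0 0 0 -0.2'
python3 - <<'E'
from h import *
d=snapshot("wrist");cv2.imwrite("pics/w6.png",d["img"][:,:,::-1]);np.save("w6.npy",d,allow_pickle=True);s=sense();print(s["tool_pos"],s["tcp_rot"])
E
```

```text
time: 8.75
tool_pos: [595.7, 107.2, 209.2]
tcp_rot: [-179.8, 0.0, 90.8]
ft_force: [0.4, -0.3, 0.0]
finger_gap: 51.1
grip_force: 0.0
time: 9.38
tool_pos: [597.9, 4.7, 301.1]
tcp_rot: [179.9, 0.0, 90.6]
ft_force: [-0.3, 0.3, 0.1]
finger_gap: 51.5
grip_force: 0.0
[597.8583176    6.14066245 300.85073911] [ 1.79966288e+02 -9.88565292e-03  9.06828674e+01]
```

View pics/w6.png

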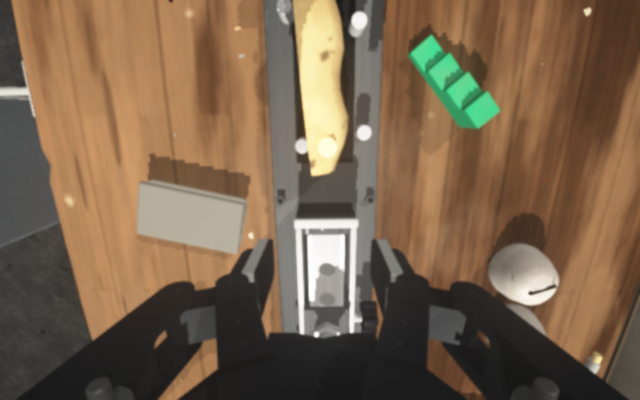

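The last lies in the nest with a dowel on each side at its heel end: (302,146) and (364,132). The heel plate is at row 218. Next I'll move to the knob.

```bash
python3 -m jog '-0.6 0 0 0 0 0 -0.2;-0.6 0 0 0 0 0 -0.2;-0.6 0 0 0 0 0 -0.2;0 0 0 0 0 0 -0.2;0 0 0 0 0 0 -0.2'
python3 - <<'E'
from h import *
d=snapshot("wrist");np.save("w7.npy",d,allow_pickle=True);s=snapshot("side");np.save("s7.npy",s,allow_pickle=True)
a=cv2.resize(d["img"][0:260,190:450],(480,480));b=cv2.resize(s["img"][145:275,270:340],(258,480),interpolation=cv2.INTER_CUBIC)
cv2.imwrite("pics/m7.png",np.hstack([a,b])[:,:,::-1]);s=sense();print(s["tool_pos"],s["tcp_rot"])
E
```

```text
time: 10.05
tool_pos: [600.6, -171.7, 300.1]
tcp_rot: [-180.0, -0.1, 90.8]
ft_force: [-0.1, 0.3, 0.5]
finger_gap: 51.1
grip_force: 0.0
[ 600.6736328  -170.85005322  300.11348932] [-1.79983438e+02 -3.80533670e-02  9.09344950e+01]
```

View pics/m7.png

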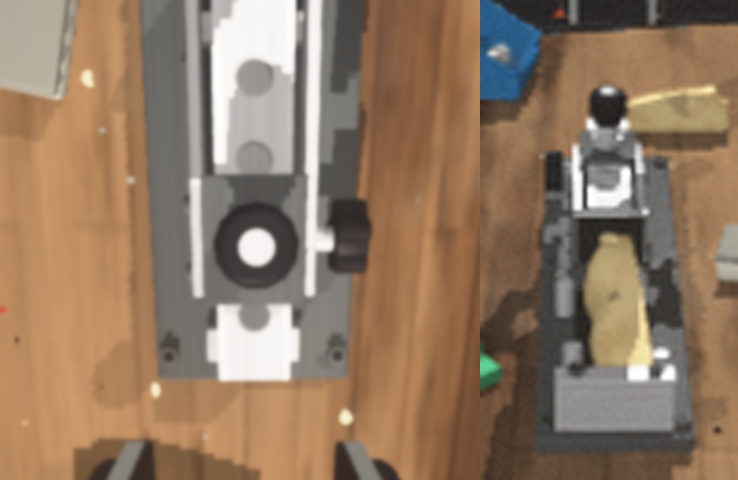

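The knob is at crop (256,246). The clamp screw at (350,237) is well below knob level in the side view, so it clears the fingertips. In the side view the last lies in the nest, toe towards the stop.

```bash
python3 - <<'E'
from h import *
w=np.load("w7.npy",allow_pickle=True).item();s=np.load("s7.npy",allow_pickle=True).item()
sc=480/260;u=(190+256.5/sc-.5,246.5/sc-.5)
print(plane(w,[u],98));sp=(270+607.5*0-.5+(607.5-480)/258*70,145-.5+105/480*130);print(sp,tri(w,u,s,sp),plane(s,[sp],88))
E
```

```text
[[ 604.2377464  -110.23485103   98.        ]]
(304.09302325581393, 172.9375) [ 604.11820857 -110.81692297   86.56172702] [[ 603.70231015 -107.51939943   88.        ]]
```

```bash
python3 -m jog '0.29 0 0 0 0 0 -0.2;0.29 0 0 0 0 0 -0.2;0 0 0.32 0 0 0 -0.2;0 0 0.32 0 0 0 -0.2;0 0 0 0 0 0 -0.2'; python3 -m jog '0 0 0 0 0 0 0.2;0 0 0 0 0 0 0.6;0 0 0 0 0 0 1;0 0 0 0 0 0 1;0 0 0 0 0 0 1' 60
```

```text
time: 10.78
tool_pos: [598.1, -112.5, 233.1]
tcp_rot: [-179.7, -0.1, 91.0]
ft_force: [-0.4, 0.3, 0.6]
finger_gap: 50.9
grip_force: 0.0
time: 11.4
tool_pos: [602.0, -114.5, 239.4]
tcp_rot: [179.5, 0.1, 90.8]
ft_force: [11.2, 1.8, -3.5]
finger_gap: 26.7
grip_force: 59.2
```

```bash
python3 -m jog '0 0.01 0 0 0 0 1;0 0 0 0 0 0 1;0 0 0 0 0 0 1'; python3 -m jog '0 0 -0.05 0 0 0 1;0 0 -0.05 0 0 0 1;0 0 -0.03 0 0 0 1;0 0 0 0 0 0 1;0 0 0 0 0 0 1'
```

```text
time: 11.78
tool_pos: [602.4, -114.5, 238.9]
tcp_rot: [179.6, 0.0, 90.8]
ft_force: [7.2, 1.4, -3.7]
finger_gap: 26.5
grip_force: 59.4
time: 12.4
tool_pos: [602.3, -114.5, 251.5]
tcp_rot: [179.6, 0.0, 90.8]
ft_force: [9.3, 0.4, -6.6]
finger_gap: 26.6
grip_force: 59.5
```

Lifted 12.6 mm with 6.6 N of spring force, as predicted. Next I'll slide 30 mm along nest +x.

```bash
python3 -m jog '0.06 0 0 0 0 0 1;0.06 0 0 0 0 0 1;0.06 0 0 0 0 0 1;0.06 0 0 0 0 0 1;0 0 0 0 0 0 1';python3 -m jog '0.03 0 0 0 0 0 1;0.03 0 0 0 0 0 1;0 0 0 0 0 0 1;0 0 0 0 0 0 1'
```

```text
time: 13.02
tool_pos: [601.9, -90.2, 251.4]
tcp_rot: [179.7, 0.0, 90.9]
ft_force: [9.1, 2.0, -7.7]
finger_gap: 26.7
grip_force: 59.5
time: 13.52
tool_pos: [601.8, -84.6, 251.4]
tcp_rot: [179.7, 0.0, 90.8]
ft_force: [8.6, 0.8, -7.3]
finger_gap: 26.8
grip_force: 59.5
```

```bash
python3 -m jog '0 0 0.03 0 0 0 1;0 0 0.03 0 0 0 1;0 0 0 0 0 0 1;0 0 0 0 0 0 1';python3 -m jog '0 0 0.03 0 0 0 1;0 0 0.03 0 0 0 1;0 0 0 0 0 0 1;0 0 0 0 0 0 1'
```

```text
time: 14.02
tool_pos: [601.8, -84.6, 245.5]
tcp_rot: [179.7, 0.0, 90.8]
ft_force: [7.8, 0.6, -5.5]
finger_gap: 26.3
grip_force: 59.7
time: 14.52
tool_pos: [601.8, -84.6, 239.7]
tcp_rot: [179.7, 0.0, 90.8]
ft_force: [7.0, 1.5, -5.5]
finger_gap: 26.1
grip_force: 59.8
```

```bash
python3 -m jog '0 0 0.012 0 0 0 1;0 0 0 0 0 0 1;0 0 0 0 0 0 1' 80;python3 -m jog '0 0 0.015 0 0 0 1;0 0 0 0 0 0 1;0 0 0 0 0 0 1'
```

```text
time: 14.9
tool_pos: [601.8, -84.6, 238.6]
tcp_rot: [179.7, 0.0, 90.8]
ft_force: [6.5, 0.4, -4.1]
finger_gap: 26.3
grip_force: 79.0
time: 15.28
tool_pos: [601.9, -84.7, 238.4]
tcp_rot: [179.7, 0.1, 90.8]
ft_force: [0.7, 0.4, 7.5]
finger_gap: 25.9
grip_force: 80.3
```

Home: z stops at 238.4, against 238.9 before the lift. I'll press harder.

```bash
python3 -m jog '0 0 0.015 0 0 0 1;0 0 0 0 0 0 1;0 0 0 0 0 0 1';python3 -m jog '0 0 0.005 0 0 0 1;0 0 0 0 0 0 1;0 0 0 0 0 0 1'
```

```text
time: 15.65
tool_pos: [601.9, -84.9, 238.3]
tcp_rot: [179.6, 0.1, 90.8]
ft_force: [-5.2, 1.3, 17.4]
finger_gap: 26.2
grip_force: 81.5
time: 16.02
tool_pos: [602.0, -85.0, 238.3]
tcp_rot: [179.6, 0.1, 90.8]
ft_force: [-6.8, 1.6, 20.2]
finger_gap: 25.9
grip_force: 81.7
```

```bash
python3 -m jog '0 0 0.006 0 0 0 1;0 0 0 0 0 0 1;0 0 0 0 0 0 1'; python3 - <<'E'
from h import *
o=np.load("s7.npy",allow_pickle=True).item();n=snapshot("side")
for q in(o,n):
    m=cv2.inRange(cv2.cvtColor(q["img"],cv2.COLOR_RGB2HSV),(15,50,80),(38,200,255))[195:260,290:330]
    k,l,st,ce=cv2.connectedComponentsWithStats(m);i=1+st[1:,4].argmax();print(st[i],ce[i])
w=snapshot("wrist")
hsv=cv2.cvtColor(w["img"],cv2.COLOR_RGB2HSV);m=cv2.inRange(hsv,(15,60,140),(38,200,255))[0:230,260:380]
k,l,st,ce=cv2.connectedComponentsWithStats(m);print(st[st[:,4]>200])
E
```

```text
time: 16.4
tool_pos: [602.0, -85.1, 238.2]
tcp_rot: [179.6, 0.1, 90.8]
ft_force: [-8.8, 0.7, 24.7]
finger_gap: 25.7
grip_force: 82.1
[  8  13  19  36 538] [16.70260223 31.95539033]
[  8  13  19  36 531] [16.67043315 32.19585687]
[[    0     0   120   230 26961]
 [   36     0    43    20   639]]
```

The last hasn't moved, the pin is home one hole along, and the knob is held down with about 25 N.

```bash
python3 -c "
from bench import *
print(hand_in())"
```

```text
the job is handed in; nothing more can be done
None
```

The job is handed in: the short last half lies in the nest with its toe to the stop, the heel slide is one hole along with the pin home, and the gripper is still pressing the knob down with about 25 N; the long half, felt pad and gauge were not touched.

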